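# Refill the drying tub and hold its sprung cover shut

## Robot

A 6-joint arm with a two-finger parallel gripper is mounted at the origin on the work surface. World frame = base frame: x ahead of the robot, y to its left, z up, the work surface at z = 0. Lengths are in m, angles in rad, forces in N, time in s.
With the tool pointing down it reaches from about 0.425 to 0.95 m from the base axis. Payload 3.5 kg.
Tool frame: the origin (TCP) lies on the centre line of the jaws, within the pads' length; the fingertips stand 17 mm ahead of it and the grasp point (between the pads) lies 2 mm behind it; z points along the fingers, y is the line along which they close (so a half turn about z gives the same grasp; the last joint's range is limited). The gripper opens to 85 mm and grips with 20 to 120 N. Pads are 22 mm wide; open, the fingers measure 114 mm over their backs; the gripper's body (76 mm by 85 mm) begins 54 mm behind the grasp point. The pads swing forward as they close: fully open they stand 13 mm farther back than shut.
Start: joints at [1.009, 0.286, 1.577, -0, 1.279, -0.15], TCP at [0.27, 0.619, 0.248] pointing down, gripper open.
Joint ranges: [-2.77, 2.77], [-0.9, 2.22], [0.21, 2.48], [-1.53, 4.67], [0.24, 2.81], [-2.84, 2.84]. Speed limits (rad/s): [2.79, 2.79, 3.14, 3.14, 3.14, 3.14].

## Interface

Orientations are given as a unit quaternion [x, y, z, w].
In Python, from plant import ctrl gives the robot as it stands. The module is installed in compiled form; this text tells all that it offers.
- The arm moves only by the tool drive_tool, never from a script. Its argument "moves" is a list of rows, each a list of 3 entries, a list of its own where there are three numbers: the turn, a rotation vector about the tool's x, y, z in rad, then the shift along the tool's x, y, z in m, then the finger opening in m, from 0 to 0.0854. A call has 1 to 5 rows; each row shifts and turns the commanded pose from where the row before left it, along the tool's axes as they then stand; what a row does not reach is not made up. A row lasts 1/8 s, in which the tool goes at most 62.5 mm and 10.7 degrees, less where a joint would pass 70% of its speed; a pose out of reach is approached as far as the arm can. A call with a gripper value outside its range is refused whole. The fingers move at their own pace and stop on an object; "grip_force" is the grip in N (left out, the last holds). Time passes only in rows, so rows that do not move let the fingers close. It gives the time, the measured TCP pose, the force, the opening and the grip force at its end, in the units of the state.
- ctrl.get_state(): the state, without advancing time (a new reading comes with each control period).
- ctrl.read_camera(name): name is "side" or "top"; returns a dict with "image" (420x560x3 uint8, red, green, blue), "fx", "fy", "cx", "cy" (pixels), "R" (3x3) and "t" (3): a world point X has camera coordinates R X + t. Camera axes: x right, y down, z forward; pixel columns grow to the right and rows downward; lengths in m; the calibration is good to about 2 mm. A picture is of the moment at which its call begins. There is no depth.
- ctrl.sign_off(): hands the job in; it is judged then, once.
The state is a dict: "time": time; "qpos": joint angles; "dq": joint speeds; "joint_efforts": joint torques, N m; "eef_pos": TCP position; "tcp_rot": TCP orientation; "contact_force": force on the tool from outside, world axes, zero at the start; "wrist_torque": the same for the moment, N m; "opening": opening from 0.0 (shut) to 1.0 (fully open); "finger_force": force on a finger pad.
Only numpy, scipy, OpenCV 4.12 (cv2) and the standard library are available. Lean on these libraries where they do the work, as an engineer would, in place of code of your own. Each camera call takes 0.05 s, during which the arm holds its last target. There are 200 camera calls.

## Task

Pick up the steel tray by its upright grip and tip it over the white tub so that all five clay tablets slide off its open end into the tub, then set the empty tray down flat on the bench. Then swing the tub's sprung cover over the mouth until it meets its stop, and finish while still holding it there with the fingers, since it springs open when let go. Leave the jar, the steel weight and the brush where they are.

Things in the scene. Friction and masses are not known exactly. Their poses are not given: they have to be found in the camera images.
- station: Fixed drying-tub station: grey base plate 250 x 250 x 8 mm carrying an open white rectangular tub and a dark upright pivot post. Origin at table level under the centre of the tub; x, y along the tub's sides (at yaw 0 as the world's), z up. Tub outside 140 (x) x 130 (y) mm, walls 4 mm, inner floor 12 mm and rim 78 mm above the table. The pivot post stands at (95, -95) mm, a thin stop pin (12 mm thick, top at 82 mm) at (95, 30) mm.
- tub_mouth (a point): Centre of the tub's mouth, at rim height (78 mm above the table). Axes as the station's.
- cover_pivot (a point): The cover's vertical pivot axis, on top of the post, 83 mm above the table; it does not move.
- cover (a joint): Sprung aluminium cover plate, 146 x 136 x 6 mm (underside 83 mm, top 89 mm above the table; its 30 mm wide arm lies across it, top at 92 mm), carried by the arm that swings level about the vertical pivot. 0 = open, at rest beside the tub on the station's -y side; 1.5 rad = against its stop, covering the tub's mouth. It turns clockwise seen from above as the value grows. A spring returns it to 0 when let go: at the knob about 2 N at 0, growing to about 6 N at 1.5.
- cover_knob (a point): Centre of the cover's upright black round knob, 20 mm diameter, 40 mm tall (from 89 to 129 mm above the table; this point at 109 mm), in the middle of the cover, 134 mm from the pivot axis. It turns with the cover; with the cover at 1.5 it stands over the tub's centre.
- tray_grip (a point): Centre of the part of the loose steel tray's upright grip that can be pinched: a plate 12 mm thick (tray x), 50 mm wide (tray y), top 72 mm above the tray's underside; this point is 52 mm above the underside and 74 mm behind the tray's middle (x = -74 mm). Axes as the tray's: x from grip to open lip, z up. The tray is 160 x 90 mm, floor 3 mm thick, with walls 25 mm high on three sides and the +x end open; 0.2 kg.
- tray_lip (a point): Middle of the tray's open end, at its underside: 154 mm ahead of tray_grip along tray x and 52 mm below it. Tablets start to slide at about 27 to 35 degrees of tilt and run off reliably at 45 to 50.
- tablet0_center (a point): Centre of a loose round clay drying tablet, 22 mm diameter, 14 mm thick, 14 g; one of five alike, lying on the tray at the start.
- tablet1_center (a point): Centre of a loose round clay drying tablet, 22 mm diameter, 14 mm thick, 14 g; one of five alike, lying on the tray at the start.
- tablet2_center (a point): Centre of a loose round clay drying tablet, 22 mm diameter, 14 mm thick, 14 g; one of five alike, lying on the tray at the start.
- tablet3_center (a point): Centre of a loose round clay drying tablet, 22 mm diameter, 14 mm thick, 14 g; one of five alike, lying on the tray at the start.
- tablet4_center (a point): Centre of a loose round clay drying tablet, 22 mm diameter, 14 mm thick, 14 g; one of five alike, lying on the tray at the start.
- jar: Bystander: capped glass jar, 54 mm diameter, 85 mm tall; origin at the centre of its underside. Leave alone.
- weight: Bystander: steel paper weight, 70 x 50 x 30 mm; origin at the centre of its underside. Leave alone.
- brush: Bystander: brush lying on the bench along its x axis; origin under its middle. Leave alone.
Mind the look-alikes: they are no part of the job. Of the things like the part that bears tray_grip, leave any that is brown; of the rest the larger one is meant.

How it is judged:
By the outcome, as a careful person would: the job done as asked, in the order asked, and still so for the second after the job is handed in, while the arm keeps its last pose, push and grip.
It also fails if it takes over 67 s, if anything falls off the work surface, if the arm or the gripper's body presses on something with over 40 N, if the wrist force passes 120 N, or if a joint passes its speed limit or range.

## Working session

There is one attempt and no reset: what is moved stays moved. The work goes in short steps, Python scripts to look and compute and a tool call to move; the robot and the scene stay as the last step left them, time stands still between calls to the robot, and variables do not carry over. Pictures are saved under pics/ and viewed, at most 10 in all, crops included, and the job is handed in when it is done.

Besides the shell and the picture viewer there is one more tool, called after "Call:" as a command line: name --argument value ..., lists and objects as JSON in quotes. drive_tool: Moves the arm, as the interface text tells. Its arguments: {"type":"object","properties":{"moves":{"type":"array","items":{"type":"array"}},"grip_force":{"type":"number"}},"required":["moves"]}

```bash
mkdir -p pics
python3 - <<'E'
from plant import ctrl
import cv2,pickle
for n in("top","side"):
    c=ctrl.read_camera(n); cv2.imwrite(f"pics/{n}0.png",cv2.resize(c["image"][...,::-1],(784,588)))
    pickle.dump(c,open(f"{n}0.pkl","wb")); print(n,c["fx"],c["cx"],c["cy"],c["R"],c["t"])
print(ctrl.get_state())
E
```

```text
top 442.78818505031 281.7762915045676 208.18902022490673 [[-0.01178107 -0.99985301 -0.01245675]
 [-0.98979044  0.01343033 -0.14189612]
 [ 0.14204256  0.01065788 -0.98980317]] [0.0193241  0.48799751 1.07792783]
side 453.28003771869953 285.7410281093077 205.21659016907364 [[-0.94385082 -0.3298281   0.01894887]
 [-0.25988716  0.70584647 -0.65896846]
 [ 0.20397132 -0.62689249 -0.75193185]] [0.42942372 0.1664466  1.10081235]
{'time': 0.1, 'qpos': array([ 1.00898426e+00,  2.87106281e-01,  1.57808223e+00,  7.31294757e-06,
        1.27862802e+00, -1.49989026e-01]), 'dq': array([ 1.62430085e-03, -5.58970357e-04, -3.59125525e-03, -8.74542457e-04,
       -8.84826316e-05, -6.20067815e-04]), 'joint_efforts': array([ 3.25172141e-04, -4.07292652e+01, -2.93699992e+01, -9.92251717e-05,
        3.36793251e-03, -2.95069526e-06]), 'eef_pos': array([0.26983892, 0.61807994, 0.24703805]), 'tcp_rot': array([ 2.04460418e-01,  9.78874201e-01, -1.04103796e-03, -3.90719176e-04]), 'contact_force': array([0.0398557 , 0.17428803, 0.14249776]), 'wrist_torque': array([-0.01725452,  0.01313155, -0.01328628]), 'finger_force': 0.0, 'opening': 0.9977899464950415}
```

View pics/top0.png

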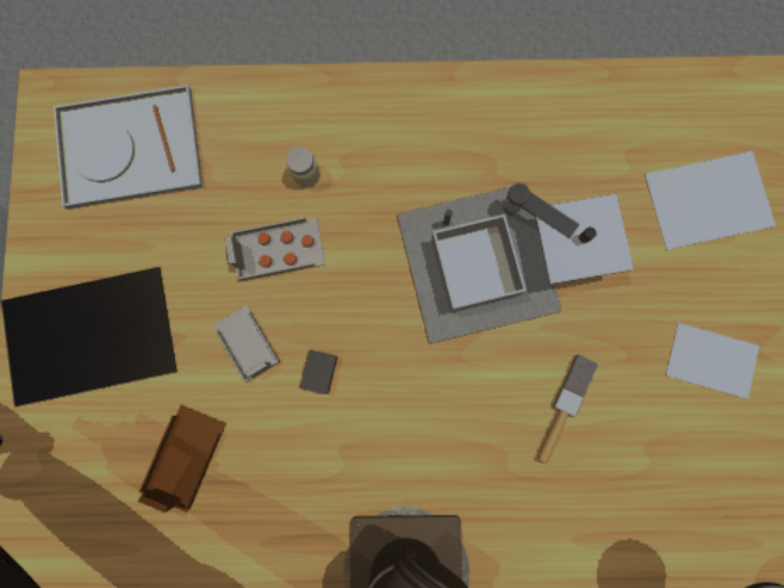

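View pics/side0.png

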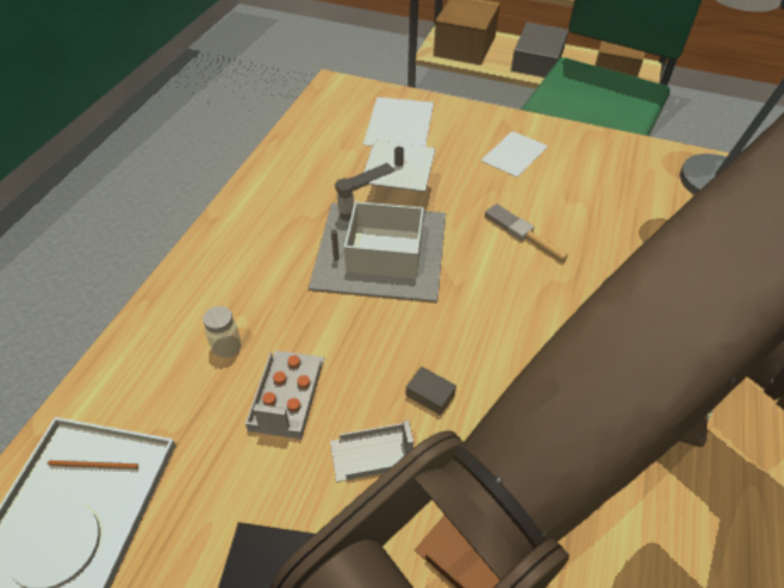

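The top view shows the tablet tray at (278,249) with its grip at the left end (235,252). The tub is at (478,263), the open cover at (585,240) with its knob at (588,235), and the jar at (301,165). Next I'll zoom in to measure.

Run:
```python
import cv2,pickle,numpy as np
t=pickle.load(open("top0.pkl","rb"))["image"][...,::-1]; s=pickle.load(open("side0.pkl","rb"))["image"][...,::-1]
def crop(im,x,y,w,h,k):
    o=cv2.resize(im[y:y+h,x:x+w],None,fx=k,fy=k,interpolation=cv2.INTER_CUBIC)
    for i in range(0,w,10): cv2.putText(o,str(x+i),(i*k,8),0,.28,(0,255,0)); cv2.line(o,(i*k,0),(i*k,h*k),(0,255,0) ,1) if i%20==0 else 0
    for j in range(0,h,20): cv2.putText(o,str(y+j),(0,j*k+8),0,.28,(0,0,255)); cv2.line(o,(0,j*k),(w*k,j*k),(0,0,255),1)
    return o
a=crop(t,150,140,100,75,5);b=crop(s,170,240,70,75,4)
o=np.zeros((600,800,3),np.uint8);o[:375,:500]=a;o[:300,500:780]=b
cv2.imwrite("pics/c1.png",o)
cv2.imwrite("pics/c2.png",crop(t,280,120,190,140,4))
```

```text
(no output)
```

View pics/c1.png

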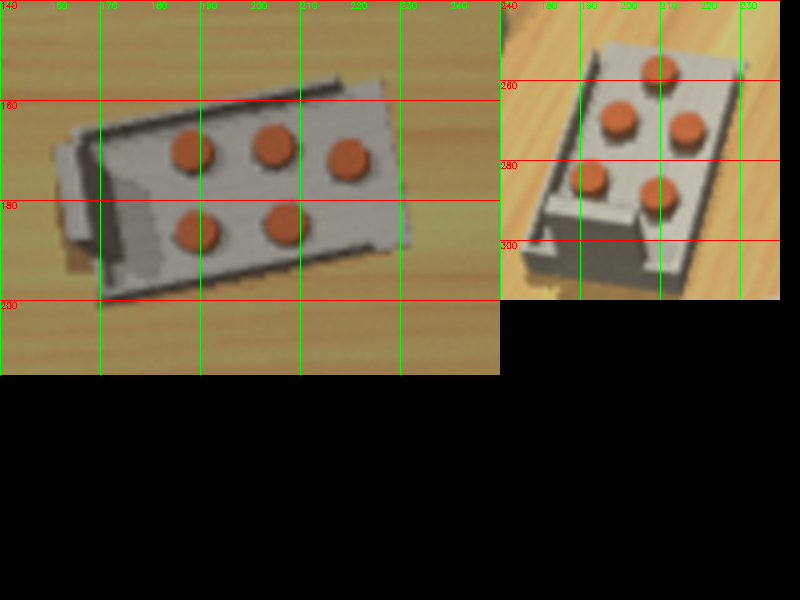

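View pics/c2.png

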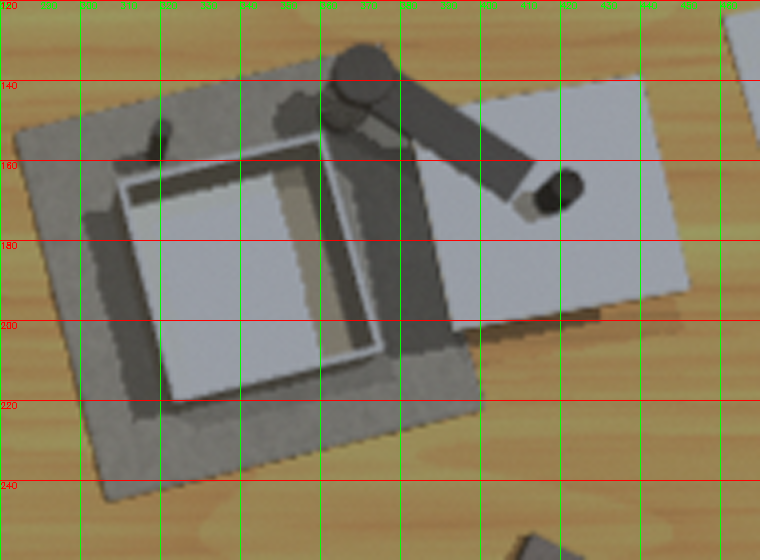

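```bash
cat > h.py <<'E'
import numpy as np,pickle
from scipy.optimize import least_squares
from scipy.spatial.transform import Rotation as Ro
C={n:pickle.load(open(n+"0.pkl","rb")) for n in("top","side")}
def proj(n,X):
    c=C[n];p=np.asarray(X)@c["R"].T+c["t"];return np.c_[p[:,0]/p[:,2]*c["fx"]+c["cx"],p[:,1]/p[:,2]*c["fy"]+c["cy"]]
def pose(p,P):
    P=np.array(P,float)/1000;c,s=np.cos(p[2]),np.sin(p[2])
    return np.c_[p[0]+c*P[:,0]-s*P[:,1],p[1]+s*P[:,0]+c*P[:,1],P[:,2]]
def fit(obs,x0):
    f=lambda p:np.concatenate([(proj(n,pose(p,P))-np.array(u)).ravel() for n,P,u in obs])
    r=least_squares(f,x0,loss="soft_l1");return r.x,np.round(f(r.x).reshape(-1,2),1)
E
python3 - <<'E'
from h import *
sta,r=fit([("top",[[70,65,78],[70,-65,78],[-70,-65,78],[-70,65,78],[125,125,8],[-125,125,8],[-125,-125,8]],
 [[309.5,165],[360.5,152.5],[376,207.5],[322.5,221],[283.7,153.2],[306.2,245.5],[401,221]])],[.55,-.05,.2])
print("station",sta,r.tolist())
tr,r=fit([("top",[[80,45,3],[80,-45,3],[-74,0,72],[-80,-45,0]],[[226.5,156.5],[231.8,189.5],[164.3,178.3],[170,200.5]]),
 ("side",[[-74,0,72]],[[193.3,292.5]])],[.6,.2,-1.3])
print("tray",tr,r.tolist())
print("grip,lip",pose(tr,[[-74,0,52],[80,0,0]]))
piv=pose(sta,[[95,-95,83]]); k=pose(sta,[[0,0,109]])-piv;k[0,2]=0
k0=Ro.from_rotvec([0,0,1.5]).apply(k)+piv; print("piv",piv,"knob0",k0, proj("top",k0+[0,0,.046]),"pivpx",proj("top",piv))
E
```

```text
station [ 0.53637677 -0.1367268   0.2303814 ] [[0.4, -0.7], [0.8, -0.8], [0.6, -1.0], [1.9, -1.6], [-2.6, 3.0], [-1.5, 3.7], [-1.3, 4.6]]
tray [ 0.57407665  0.22954651 -1.40196152] [[-0.3, 0.2], [-0.0, 0.2], [-0.6, -0.2], [1.5, 0.4], [-0.4, -0.3]]
grip,lip [[0.56164215 0.30249432 0.052     ]
 [0.58751936 0.15068401 0.        ]]
piv [[ 0.65055995 -0.2075237   0.083     ]] knob0 [[ 0.5718634  -0.31641287  0.083     ]] [[422.75978177 164.86995926]] pivpx [[370.71115077 138.67626034]]
```

Run:
```python
from h import *
sta,r=fit([("top",[[70,65,78],[70,-65,78],[-70,-65,78],[-70,65,78],[95,-95,95],[95,30,82]],
 [[309.5,165],[360.5,152.5],[376,207.5],[322.5,221],[370.8,138.8],[321,150.5]]),
 ("side",[[95,-95,95]],[[346/1.4,185/1.4]]),
 ("side",[[70,65,78],[70,-65,78],[-70,-65,78],[-70,65,78]],np.array([[347,238],[361,205],[424,209],[420,244]])/1.4)],[.55,-.05,.2])
print("station",sta,r.tolist())
piv=pose(sta,[[95,-95,83]]); k=pose(sta,[[0,0,109]])-piv;k[0,2]=0
for a in(1.5,): 
  k0=Ro.from_rotvec([0,0,a]).apply(k)+piv; print("piv",piv,"knob0",k0, proj("top",k0+[0,0,.046]),proj("side",k0+[0,0,.046])*1.4)
s=Ro.from_quat([.20446,.978874,-.00104,-.00039]).as_matrix();print(s.round(3))
```

```text
station [ 0.53286886 -0.13499795  0.22545626] [[-0.2, 0.5], [0.3, 0.7], [-0.1, 0.6], [1.0, -0.2], [0.4, -0.0], [-0.2, 1.6], [-0.4, -0.6], [-1.6, 6.1], [-3.9, -2.7], [0.4, -1.2], [-1.0, 6.7]]
piv [[ 0.64670197 -0.20635635  0.083     ]] knob0 [[ 0.56747008 -0.31485662  0.083     ]] [[422.19488093 166.72728582]] [[400.09024309 148.39085881]]
[[-0.916  0.4   -0.001]
 [ 0.4    0.916 -0.002]
 [ 0.    -0.002 -1.   ]]
```

The grip is at about (0.562, 0.302), and the tub centre at about (0.533, -0.135) with a yaw of 0.225. I'll turn and go above the grip.

Call:
drive_tool --moves '[[[0, 0, -0.145], [0, 0, 0], 0.05], [[0, 0, -0.145], [0, 0, 0], 0.05], [[0, 0, -0.145], [0, 0, 0], 0.05], [[0, 0, -0.145], [0, 0, 0], 0.05], [[0, 0, 0], [-0.01, -0.015, 0], 0.05]]' --grip_force 80

```text
time: 0.72
eef_pos: [0.2821, 0.6052, 0.2475]
tcp_rot: [-0.084, 0.996, -0.001, -0.0]
contact_force: [1.5, -0.3, 0.3]
opening: 0.587
finger_force: 0.0
```

Call:
drive_tool --moves '[[[0, 0, 0], [-0.025, -0.038, 0], 0.05], [[0, 0, 0], [-0.025, -0.038, 0.01], 0.05], [[0, 0, 0], [-0.025, -0.038, 0.01], 0.05], [[0, 0, 0], [-0.025, -0.038, 0.01], 0.05], [[0, 0, 0], [-0.025, -0.038, 0.01], 0.05]]'

```text
time: 1.35
eef_pos: [0.4388, 0.4368, 0.2078]
tcp_rot: [-0.082, 0.997, -0.0, -0.0]
contact_force: [0.3, -0.2, -0.4]
opening: 0.589
finger_force: 0.0
```

Call:
drive_tool --moves '[[[0, 0, 0], [-0.025, -0.038, 0.01], 0.05], [[0, 0, 0], [-0.025, -0.038, 0.01], 0.05], [[0, 0, 0], [-0.025, -0.038, 0.01], 0.05], [[0, 0, 0], [-0.025, -0.038, 0.01], 0.05], [[0, 0, 0], [0, 0, 0], 0.05]]'

```text
time: 1.98
eef_pos: [0.563, 0.3022, 0.1669]
tcp_rot: [-0.08, 0.997, -0.001, -0.001]
contact_force: [-0.4, 0.6, -0.3]
opening: 0.588
finger_force: 0.0
```

Call:
drive_tool --moves '[[[0, 0, -0.008], [0, 0, 0.03], 0.05], [[0, 0, 0], [0, 0, 0.03], 0.05], [[0, 0, 0], [0, 0, 0.03], 0.05], [[0, 0, 0], [0, 0, 0.025], 0.05], [[0, 0, 0], [0, 0, 0], 0.05]]'

```text
time: 2.6
eef_pos: [0.5592, 0.3054, 0.0508]
tcp_rot: [-0.088, 0.996, -0.001, -0.003]
contact_force: [-0.4, -0.2, -0.3]
opening: 0.585
finger_force: 0.0
```

Call:
drive_tool --moves '[[[0, 0, 0], [0, 0, 0], 0.0], [[0, 0, 0], [0, 0, 0], 0.0], [[0, 0, 0], [0, 0, 0], 0.0], [[0, 0, 0], [0, 0, 0], 0.0], [[0, 0, 0], [0, 0, 0], 0.0]]'

```text
time: 3.22
eef_pos: [0.5629, 0.3063, 0.0556]
tcp_rot: [-0.088, 0.996, 0.0, 0.002]
contact_force: [-0.3, -1.1, 6.4]
opening: 0.132
finger_force: 78.8
```

Call:
drive_tool --moves '[[[0, 0, 0], [0, 0, 0], 0.0], [[0, 0, 0], [0, 0, -0.01], 0.0], [[0, 0, 0], [0, 0, -0.02], 0.0], [[0, 0, 0], [0, 0, -0.02], 0.0], [[0, 0, 0], [0, 0, 0], 0.0]]'

```text
time: 3.85
eef_pos: [0.5634, 0.3067, 0.1068]
tcp_rot: [-0.088, 0.996, 0.001, 0.003]
contact_force: [-0.1, -0.6, -2.5]
opening: 0.129
finger_force: 78.0
```

Run:
```python
from plant import ctrl
import cv2
a=[ctrl.read_camera(n)["image"][...,::-1] for n in("side","top")]
cv2.imwrite("pics/g.png",cv2.hconcat([cv2.resize(a[0][200:400,120:340],(400,364)),cv2.resize(a[1][100:300,100:320],(400,364))]))
```

```text
(no output)
```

View pics/g.png

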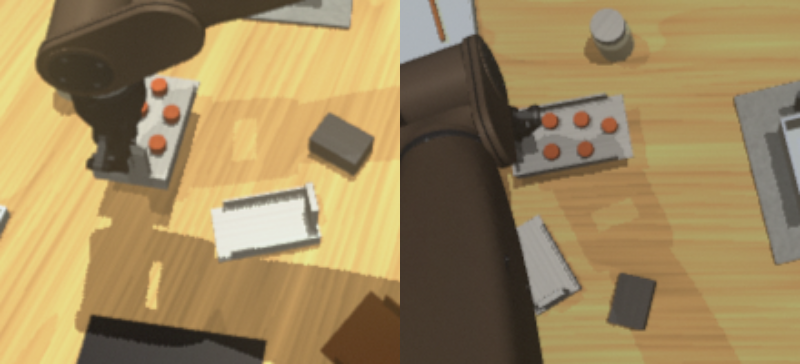

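The picture shows the tray lifted and level, with all five tablets still on it. Next I'll lift it and carry it towards the tub.

Call:
drive_tool --moves '[[[0, 0, 0], [0, 0, -0.015], 0.0], [[0, 0, 0], [0, 0, -0.025], 0.0], [[0, 0, 0], [0, 0, -0.025], 0.0], [[0, 0, 0], [0, 0, -0.025], 0.0], [[0, 0, 0], [0.003, -0.007, -0.013], 0.0]]'

```text
time: 4.58
eef_pos: [0.5604, 0.2988, 0.2084]
tcp_rot: [-0.088, 0.996, 0.0, 0.001]
contact_force: [0.8, -0.1, -2.5]
opening: 0.124
finger_force: 78.1
```

Call:
drive_tool --moves '[[[0, 0, 0], [0.007, -0.015, 0], 0.0], [[0, 0, 0], [0.01, -0.022, 0], 0.0], [[0, 0, 0], [0.01, -0.022, 0], 0.0], [[0, 0, 0], [0.01, -0.022, 0], 0.0], [[0, 0, 0], [0.01, -0.022, 0], 0.0]]'

```text
time: 5.2
eef_pos: [0.5309, 0.1871, 0.2058]
tcp_rot: [-0.088, 0.996, -0.0, -0.0]
contact_force: [0.8, -0.7, -2.2]
opening: 0.13
finger_force: 78.1
```

Call:
drive_tool --moves '[[[0, 0, 0], [0.01, -0.022, 0], 0.0], [[0, 0, 0], [0.01, -0.022, 0], 0.0], [[0, 0, 0], [0.01, -0.022, 0], 0.0], [[0, 0, 0], [0.01, -0.022, 0], 0.0], [[0, 0, 0], [0.008, -0.018, 0], 0.0]]'

```text
time: 5.82
eef_pos: [0.502, 0.0744, 0.206]
tcp_rot: [-0.088, 0.996, -0.0, -0.0]
contact_force: [-0.4, 0.9, -3.3]
opening: 0.126
finger_force: 78.1
```

Call:
drive_tool --moves '[[[0, 0, 0], [0.006, -0.014, 0], 0.0], [[0, 0, 0], [0.003, -0.01, 0], 0.0], [[0, 0, 0], [0, 0, 0], 0.0]]'

```text
time: 6.2
eef_pos: [0.4983, 0.0503, 0.2063]
tcp_rot: [-0.087, 0.996, 0.0, 0.0]
contact_force: [0.0, 0.0, -2.7]
opening: 0.128
finger_force: 78.1
```

Run:
```python
from scipy.spatial.transform import Rotation as Ro
import numpy as np
l=np.array([0,-.154,.054]);p=np.zeros(3);R=Ro.identity()
for i in range(1,11):
    R2=Ro.from_rotvec([-.084*i,0,0]); lip=l+[0,0,.05*i/10]
    p2=lip-R2.apply(l); print(i,R.inv().apply(p2-p).round(4)); p,R=p2,R2
print(p)
```

```text
1 [ 0.     -0.0051 -0.0077]
2 [ 0.     -0.0055 -0.0077]
3 [ 0.     -0.0059 -0.0078]
4 [ 0.     -0.0063 -0.0079]
5 [ 0.     -0.0067 -0.008 ]
6 [ 0.     -0.0071 -0.0082]
7 [ 0.     -0.0075 -0.0084]
8 [ 0.     -0.0078 -0.0086]
9 [ 0.     -0.0082 -0.0088]
10 [ 0.     -0.0085 -0.0091]
[ 0.         -0.09142145 -0.04671803]
```

Call:
drive_tool --moves '[[[-0.084, 0, 0], [0, -0.005, -0.0077], 0.0], [[-0.084, 0, 0], [0, -0.0055, -0.0077], 0.0], [[-0.084, 0, 0], [0, -0.006, -0.0078], 0.0], [[-0.084, 0, 0], [0, -0.0063, -0.008], 0.0], [[0, 0, 0], [0, 0, 0], 0.0]]'

```text
time: 6.82
eef_pos: [0.5036, 0.024, 0.2341]
tcp_rot: [-0.086, 0.982, 0.166, -0.014]
contact_force: [0.2, -0.0, -2.0]
opening: 0.13
finger_force: 78.2
```

Call:
drive_tool --moves '[[[-0.084, 0, 0], [0, -0.0067, -0.008], 0.0], [[-0.084, 0, 0], [0, -0.007, -0.0082], 0.0], [[-0.084, 0, 0], [0, -0.0075, -0.0084], 0.0], [[-0.084, 0, 0], [0, -0.0078, -0.0086], 0.0], [[-0.084, 0, 0], [0, -0.0082, -0.0088], 0.0]]'

```text
time: 7.45
eef_pos: [0.5123, -0.0263, 0.2523]
tcp_rot: [-0.082, 0.926, 0.368, -0.033]
contact_force: [-0.8, -0.6, -2.3]
opening: 0.127
finger_force: 78.5
```

Call:
drive_tool --moves '[[[-0.084, 0, 0], [0, -0.0085, -0.009], 0.0], [[0, 0, 0], [0, 0, 0], 0.0], [[0, 0, 0], [0, 0, 0], 0.0], [[0, 0, 0], [0, 0, 0], 0.0], [[0, 0, 0], [0, 0, 0], 0.0]]'

```text
time: 8.07
eef_pos: [0.5143, -0.0383, 0.2535]
tcp_rot: [-0.081, 0.91, 0.406, -0.036]
contact_force: [-0.4, -0.1, -1.6]
opening: 0.128
finger_force: 78.5
```

Run:
```python
from plant import ctrl
import cv2
a=[ctrl.read_camera(n)["image"][...,::-1] for n in("side","top")]
cv2.imwrite("pics/t.png",cv2.hconcat([cv2.resize(a[0][100:300,180:400],(400,364)),cv2.resize(a[1][80:280,200:420],(400,364))]))
```

```text
(no output)
```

View pics/t.png

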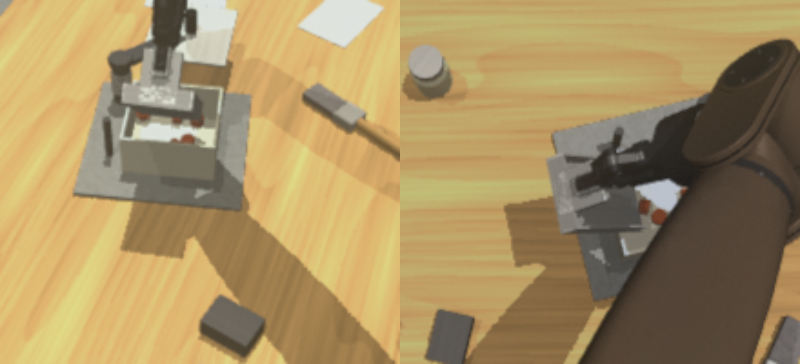

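The picture shows the tablets in the tub and the tray looks empty. I'll level the tray by reversing the tilt, then look.

Call:
drive_tool --moves '[[[0.1, 0, 0], [0, 0.009, 0.0], 0.0], [[0.14, 0, 0], [0, 0.013, 0.01], 0.0], [[0.16, 0, 0], [0, 0.013, 0.015], 0.0], [[0.16, 0, 0], [0, 0.012, 0.015], 0.0], [[0.16, 0, 0], [0, 0.011, 0.015], 0.0]]'

```text
time: 8.8
eef_pos: [0.5015, 0.034, 0.2373]
tcp_rot: [-0.088, 0.994, 0.057, -0.004]
contact_force: [-0.1, 0.1, -1.7]
opening: 0.123
finger_force: 78.4
```

Call:
drive_tool --moves '[[[0.12, 0, 0], [0, 0.02, 0], 0.0], [[0, 0, 0], [-0.01, 0.035, 0], 0.0], [[0, 0, 0], [-0.01, 0.04, 0], 0.0], [[0, 0, 0], [-0.01, 0.04, 0], 0.0], [[0, 0, 0], [-0.01, 0.03, 0], 0.0]]'

```text
time: 9.43
eef_pos: [0.5113, 0.2046, 0.2388]
tcp_rot: [-0.088, 0.996, 0.001, -0.0]
contact_force: [1.5, -0.4, -1.1]
opening: 0.127
finger_force: 78.4
```

Call:
drive_tool --moves '[[[0, 0, 0], [-0.01, 0.03, 0], 0.0], [[0, 0, 0], [-0.01, 0.03, 0], 0.0], [[0, 0, 0], [-0.01, 0.02, 0], 0.0], [[0, 0, 0], [-0.0, 0.01, 0], 0.0], [[0, 0, 0], [0, 0, 0], 0.0]]'

```text
time: 10.05
eef_pos: [0.525, 0.2968, 0.2385]
tcp_rot: [-0.088, 0.996, -0.0, -0.001]
contact_force: [-0.3, 0.2, -1.9]
opening: 0.127
finger_force: 78.5
```

Run:
```python
from plant import ctrl
import cv2
a=[ctrl.read_camera(n)["image"][...,::-1] for n in("side","top")]
cv2.imwrite("pics/u.png",cv2.hconcat([cv2.resize(a[0][80:400,120:340],(400,582)),cv2.resize(a[1][80:400,180:400],(400,582))]))
```

```text
(no output)
```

View pics/u.png

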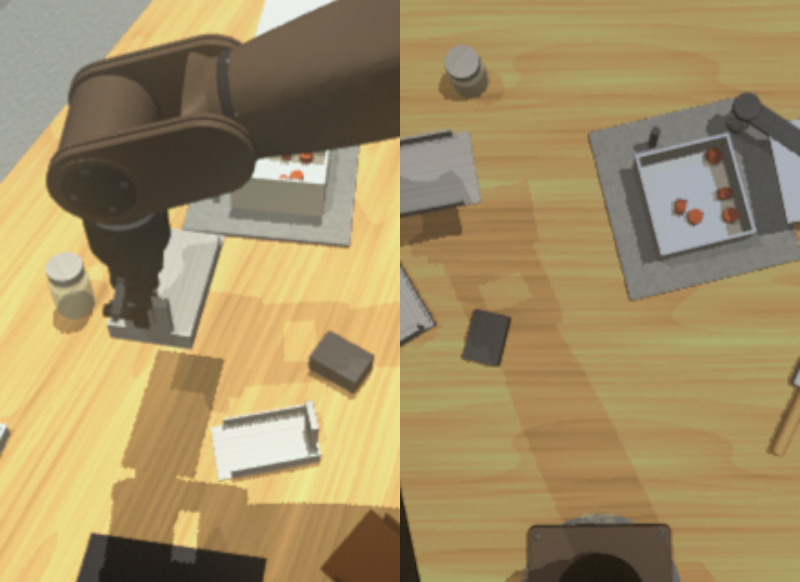

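The top view shows all five tablets in the tub and an empty tray. I'll return the tray to its original place and set it down.

Call:
drive_tool --moves '[[[0, 0, 0], [-0.02, 0.002, 0.02], 0.0], [[0, 0, 0], [-0.019, 0.001, 0.04], 0.0], [[0, 0, 0], [0, 0, 0.04], 0.0], [[0, 0, 0], [0, 0, 0.04], 0.0], [[0, 0, 0], [0, 0, 0.02], 0.0]]'

```text
time: 10.78
eef_pos: [0.5621, 0.305, 0.076]
tcp_rot: [-0.087, 0.996, -0.001, -0.002]
contact_force: [-0.4, 0.4, -1.7]
opening: 0.126
finger_force: 78.3
```

Call:
drive_tool --moves '[[[0, 0, 0], [0, 0, 0.012], 0.0], [[0, 0, 0], [0, 0, 0.004], 0.0], [[0, 0, 0], [0, 0, 0.003], 0.0], [[0, 0, 0], [0, 0, 0], 0.0]]'

```text
time: 11.28
eef_pos: [0.5641, 0.3067, 0.0608]
tcp_rot: [-0.088, 0.996, 0.0, 0.001]
contact_force: [0.8, 0.6, -0.9]
opening: 0.134
finger_force: 78.3
```

Call:
drive_tool --moves '[[[0, 0, 0], [0, 0, 0.002], 0.0], [[0, 0, 0], [0, 0, 0], 0.0]]'

```text
time: 11.52
eef_pos: [0.5636, 0.3065, 0.0579]
tcp_rot: [-0.088, 0.996, 0.0, 0.0]
contact_force: [0.0, 0.3, -0.6]
opening: 0.129
finger_force: 78.3
```

Call:
drive_tool --moves '[[[0, 0, 0], [0, 0, 0.002], 0.0], [[0, 0, 0], [0, 0, 0], 0.0]]'

```text
time: 11.78
eef_pos: [0.5636, 0.3064, 0.0557]
tcp_rot: [-0.088, 0.996, -0.0, 0.0]
contact_force: [-0.2, 1.2, -2.1]
opening: 0.13
finger_force: 78.5
```

Call:
drive_tool --moves '[[[0, 0, 0], [0, 0, 0.002], 0.0], [[0, 0, 0], [0, 0, 0], 0.0]]'

```text
time: 12.02
eef_pos: [0.5636, 0.3065, 0.0556]
tcp_rot: [-0.088, 0.996, -0.0, -0.0]
contact_force: [-5.0, -1.3, 7.1]
opening: 0.13
finger_force: 80.0
```

Call:
drive_tool --moves '[[[0, 0, 0], [0, 0, 0.001], 0.0], [[0, 0, 0], [0, 0, 0], 0.0]]'

```text
time: 12.28
eef_pos: [0.5637, 0.3066, 0.0556]
tcp_rot: [-0.088, 0.996, -0.0, -0.001]
contact_force: [-5.6, -2.8, 10.3]
opening: 0.127
finger_force: 80.7
```

Call:
drive_tool --moves '[[[0, 0, 0], [0, 0, -0.003], 0.05], [[0, 0, 0], [0, 0, 0], 0.05], [[0, 0, 0], [0, 0, 0], 0.05], [[0, 0, 0], [0, 0, -0.02], 0.05], [[0, 0, 0], [0, 0, -0.04], 0.05]]'

```text
time: 12.9
eef_pos: [0.5623, 0.3059, 0.1151]
tcp_rot: [-0.088, 0.996, -0.001, -0.002]
contact_force: [0.8, -0.3, 0.6]
opening: 0.589
finger_force: 0.0
```

Call:
drive_tool --moves '[[[0, 0, 0], [0, 0, -0.045], 0.05], [[0, 0, 0], [0, 0, -0.045], 0.05], [[0, 0, 0], [0, 0, -0.04], 0.05], [[0, 0, 0], [0.008, -0.035, 0], 0.05], [[0, 0, 0], [0.008, -0.045, 0], 0.05]]'

```text
time: 13.52
eef_pos: [0.5621, 0.2248, 0.2484]
tcp_rot: [-0.089, 0.996, 0.0, 0.002]
contact_force: [-0.4, -0.7, -0.3]
opening: 0.584
finger_force: 0.0
```

Call:
drive_tool --moves '[[[0, 0, 0], [0.008, -0.047, 0], 0.05], [[0, 0, 0], [0.008, -0.047, 0], 0.05], [[0, 0, 0], [0.008, -0.047, 0], 0.05], [[0, 0, 0], [0.008, -0.047, 0], 0.05], [[0, 0, 0], [0.008, -0.047, 0], 0.05]]'

```text
time: 14.15
eef_pos: [0.5636, -0.0151, 0.2474]
tcp_rot: [-0.088, 0.996, -0.0, 0.001]
contact_force: [0.5, -0.8, -1.2]
opening: 0.584
finger_force: 0.0
```

Call:
drive_tool --moves '[[[0, 0, 0], [0.008, -0.047, 0], 0.05], [[0, 0, 0], [0.008, -0.047, 0], 0.05], [[0, 0, 0], [0.008, -0.047, 0], 0.05], [[0, 0, 0], [0.008, -0.047, 0], 0.05], [[0, 0, 0], [0, 0, 0], 0.05]]'

```text
time: 14.78
eef_pos: [0.5649, -0.2074, 0.2471]
tcp_rot: [-0.086, 0.996, -0.001, 0.001]
contact_force: [0.1, -0.4, -0.9]
opening: 0.585
finger_force: 0.0
```

Run:
```python
from plant import ctrl
import cv2
print(ctrl.get_state()["qpos"],ctrl.get_state()["eef_pos"])
a=[ctrl.read_camera(n)["image"][...,::-1] for n in("side","top")]
cv2.imwrite("pics/k.png",cv2.hconcat([cv2.resize(a[0][80:380,120:400],(400,428)),cv2.resize(a[1][80:380,140:420],(400,428))]))
```

```text
[-5.20078434e-01  1.27091533e-01  1.76496879e+00 -4.00895380e-04
  1.24762777e+00 -2.26256185e+00] [ 0.56494955 -0.20735547  0.24710537]
```

View pics/k.png

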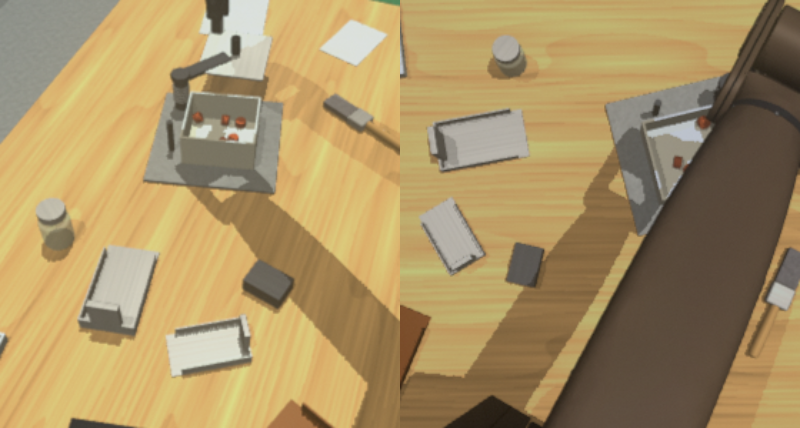

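The picture shows the empty tray flat on the bench, and the knob still standing at the open cover. The last joint is near its limit, so I'll use the half-turn grasp.

Call:
drive_tool --moves '[[[0, 0, 0.17], [0, 0, 0], 0.05], [[0, 0, 0.17], [0, 0, 0], 0.05], [[0, 0, 0.17], [0, 0, 0], 0.05], [[0, 0, 0.17], [0, 0, 0], 0.05], [[0, 0, 0.17], [0, 0, 0], 0.05]]'

```text
time: 15.5
eef_pos: [0.5652, -0.2024, 0.2463]
tcp_rot: [0.332, 0.943, 0.0, 0.0]
contact_force: [-0.4, -0.6, 0.2]
opening: 0.581
finger_force: 0.0
```

Call:
drive_tool --moves '[[[0, 0, 0.17], [0, 0, 0], 0.05], [[0, 0, 0.17], [0, 0, 0], 0.05], [[0, 0, 0.17], [0, 0, 0], 0.05], [[0, 0, 0.17], [0, 0, 0], 0.05], [[0, 0, 0.17], [0, 0, 0], 0.05]]'

```text
time: 16.12
eef_pos: [0.5653, -0.2023, 0.2463]
tcp_rot: [0.691, 0.722, 0.0, 0.0]
contact_force: [-0.6, -0.1, -0.7]
opening: 0.589
finger_force: 0.0
```

Call:
drive_tool --moves '[[[0, 0, 0.17], [0, 0, 0], 0.05], [[0, 0, 0.17], [0, 0, 0], 0.05], [[0, 0, 0.17], [0, 0, 0], 0.05], [[0, 0, 0.17], [0, 0, 0], 0.05], [[0, 0, 0], [-0.017, 0.013, 0.01], 0.05]]'

```text
time: 16.75
eef_pos: [0.5664, -0.2241, 0.2371]
tcp_rot: [0.891, 0.455, 0.001, 0.001]
contact_force: [0.1, 0.5, 0.1]
opening: 0.584
finger_force: 0.0
```

Call:
drive_tool --moves '[[[0, 0, 0], [-0.028, 0.022, 0.02], 0.05], [[0, 0, 0], [-0.028, 0.022, 0.02], 0.05], [[0, 0, 0], [-0.012, 0.009, 0.02], 0.05], [[0, 0, 0], [0, 0, 0], 0.05], [[0, 0, 0], [0, 0, 0], 0.05]]'

```text
time: 17.38
eef_pos: [0.5683, -0.311, 0.176]
tcp_rot: [0.892, 0.453, 0.0, -0.0]
contact_force: [0.5, 0.3, 0.2]
opening: 0.585
finger_force: 0.0
```

Call:
drive_tool --moves '[[[0, 0, 0], [-0.004, 0.002, 0.02], 0.05], [[0, 0, 0], [0, 0, 0.025], 0.05], [[0, 0, 0], [0, 0, 0.013], 0.05], [[0, 0, 0], [0, 0, 0], 0.05]]' --grip_force 40

```text
time: 17.88
eef_pos: [0.5666, -0.3154, 0.1161]
tcp_rot: [0.892, 0.452, -0.001, -0.001]
contact_force: [-0.2, 0.6, 0.4]
opening: 0.584
finger_force: 0.0
```

Call:
drive_tool --moves '[[[0, 0, 0], [0, 0, 0], 0.0], [[0, 0, 0], [0, 0, 0], 0.0], [[0, 0, 0], [0, 0, 0], 0.0], [[0, 0, 0], [0, 0, 0], 0.0], [[0, 0, 0], [0, 0, 0], 0.0]]'

```text
time: 18.5
eef_pos: [0.5679, -0.3166, 0.1192]
tcp_rot: [0.892, 0.452, 0.0, 0.001]
contact_force: [-0.7, 1.7, 6.1]
opening: 0.219
finger_force: 39.3
```

Call:
drive_tool --moves '[[[0, 0, 0.1], [0.0007, -0.0134, 0], 0.0], [[0, 0, 0.1], [0.0007, -0.0134, 0], 0.0], [[0, 0, 0.1], [0.0007, -0.0134, 0], 0.0], [[0, 0, 0.1], [0.0007, -0.0134, 0], 0.0], [[0, 0, 0], [0, 0, 0], 0.0]]'

```text
time: 19.12
eef_pos: [0.5316, -0.2775, 0.1192]
tcp_rot: [0.964, 0.266, 0.0, 0.002]
contact_force: [-0.8, -2.7, 6.2]
opening: 0.219
finger_force: 40.0
```

Call:
drive_tool --moves '[[[0, 0, 0.1], [0.0007, -0.0134, 0], 0.0], [[0, 0, 0.1], [0.0007, -0.0134, 0], 0.0], [[0, 0, 0.1], [0.0007, -0.0134, 0], 0.0], [[0, 0, 0.1], [0.0007, -0.0134, 0], 0.0], [[0, 0, 0.1], [0.0007, -0.0134, 0], 0.0]]'

```text
time: 19.75
eef_pos: [0.5114, -0.214, 0.1191]
tcp_rot: [1.0, 0.019, -0.002, 0.001]
contact_force: [-8.2, -1.6, 10.2]
opening: 0.216
finger_force: 40.7
```

Call:
drive_tool --moves '[[[0, 0, 0.1], [0.0007, -0.0134, 0], 0.0], [[0, 0, 0.1], [0.0007, -0.0134, 0], 0.0], [[0, 0, 0.1], [0.0007, -0.0134, 0], 0.0], [[0, 0, 0.1], [0.0007, -0.0134, 0], 0.0], [[0, 0, 0], [0, 0, 0], 0.0]]'

```text
time: 20.38
eef_pos: [0.5189, -0.1594, 0.1191]
tcp_rot: [0.984, -0.178, -0.005, 0.0]
contact_force: [-14.4, 1.5, 16.4]
opening: 0.218
finger_force: 41.3
```

Call:
drive_tool --moves '[[[0, 0, 0.05], [-0.001, -0.0067, -0.0015], 0.0], [[0, 0, 0.05], [0, -0.0067, 0], 0.0], [[0, 0, 0.05], [0.0003, -0.0067, 0], 0.0], [[0, 0, 0], [0, 0, 0], 0.0]]'

```text
time: 20.88
eef_pos: [0.5269, -0.141, 0.1192]
tcp_rot: [0.968, -0.252, -0.004, 0.0]
contact_force: [-8.0, 1.2, 7.6]
opening: 0.222
finger_force: 40.5
```

Call:
drive_tool --moves '[[[0, 0, 0.03], [-0.0003, -0.004, 0], 0.0], [[0, 0, 0.02], [0, -0.003, 0], 0.0], [[0, 0, 0], [0, 0, 0], 0.0]]'

```text
time: 21.25
eef_pos: [0.5302, -0.135, 0.1192]
tcp_rot: [0.961, -0.276, -0.003, 0.0]
contact_force: [-7.6, 0.4, 7.9]
opening: 0.217
finger_force: 40.4
```

Call:
drive_tool --moves '[[[0, 0, 0], [0, -0.002, 0], 0.0], [[0, 0, 0], [0, 0, 0], 0.0]]'

```text
time: 21.5
eef_pos: [0.531, -0.1336, 0.1192]
tcp_rot: [0.961, -0.276, -0.004, 0.001]
contact_force: [-9.2, 0.4, 8.0]
opening: 0.218
finger_force: 40.5
```

Call:
drive_tool --moves '[[[0, 0, 0], [0, -0.002, 0], 0.0], [[0, 0, 0], [0, 0, 0], 0.0]]'

```text
time: 21.75
eef_pos: [0.5319, -0.1323, 0.1192]
tcp_rot: [0.961, -0.277, -0.004, 0.001]
contact_force: [-9.4, -0.8, 8.4]
opening: 0.219
finger_force: 40.5
```

Call:
drive_tool --moves '[[[0, 0, 0], [0, -0.002, 0], 0.0], [[0, 0, 0], [0, 0, 0], 0.0]]'

```text
time: 22.0
eef_pos: [0.5322, -0.1318, 0.1192]
tcp_rot: [0.961, -0.277, -0.004, 0.002]
contact_force: [-12.3, -5.1, 9.2]
opening: 0.221
finger_force: 40.7
```

Call:
drive_tool --moves '[[[0, 0, 0], [0, -0.002, 0], 0.0], [[0, 0, 0], [0, 0, 0], 0.0], [[0, 0, 0], [0, 0, 0], 0.0], [[0, 0, 0], [0, 0, 0], 0.0]]'

```text
time: 22.5
eef_pos: [0.5324, -0.1314, 0.1192]
tcp_rot: [0.961, -0.277, -0.005, 0.004]
contact_force: [-15.9, -9.6, 9.9]
opening: 0.22
finger_force: 41.1
```

Run:
```python
from plant import ctrl
import cv2
a=[ctrl.read_camera(n)["image"][...,::-1] for n in("side","top")]
cv2.imwrite("pics/f.png",cv2.hconcat([cv2.resize(a[0][80:380,120:400],(400,428)),cv2.resize(a[1][80:380,140:420],(400,428))]))
```

```text
(no output)
```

View pics/f.png

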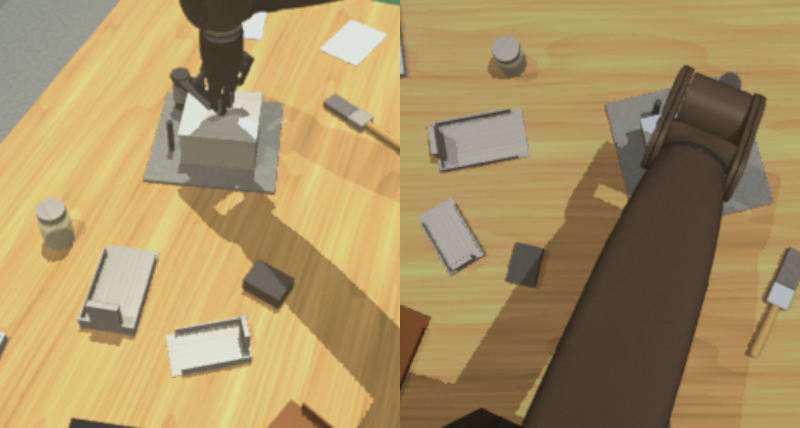

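The cover sits square over the tub against its stop, held by the fingers. The tray is flat and nothing else has moved, so I'm handing in.

```bash
python3 -c "
from plant import ctrl
print(ctrl.sign_off())"
```

```text
the job is handed in; nothing more can be done
None
```

I tipped all five tablets into the tub, set the empty tray down flat on the bench, swung the cover to its stop and handed the job in with the fingers still holding it there; the jar, weight and brush were not touched.

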